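Find the hidden catch of the oxide chest and open it

TASK

The low grey steel chest on the table keeps the glaze oxides out of children's hands: its lid is held by a concealed catch. Feel with your fingertips along the flat plate let into the deck in front of the lid for the flush button hidden in it, press the button until the lid springs ajar and let it come up again, then push the lid back by its front edge until it rests on its stop, fully open. Only touch, press and push: pick nothing up, leave everything that stands on or around the chest where it is, and finish clear of the chest.

Things in the scene. Friction and masses are not known exactly. Their poses are not given: they have to be found in the camera images.
- chest: Oxide chest, grey painted sheet steel, fixed: 245 (x) x 456 (y) x 110 mm high. Origin: centre of its underside, on the table. x points from the near side to the hinge side, y along its length, z up. Its flat top, all at 110 mm, is a rigid fixed deck 75 mm wide (x = -122.5 to -47.5 mm), then the lid, 161.5 mm in x, 446 mm in y.
- plate (a point): Middle of the catch plate, on the top face, at (-85, 0, 110) mm in the chest's frame. The plate is a strip 49 mm wide (x) and 190 mm long (y) let into the deck, same paint, flush (0.5 mm low). Hidden in it is the button, its centre on the plate's long centre line, anywhere up to 65 mm either way from the middle, different at every start. The rest of the plate is rigid.
- button (a joint): Travel of the hidden button straight down (m): 0 flush, 0.006 fully down. It is part of the plate, 47 mm (x) by 56 mm (y), parted from it by a hairline; the fingertips (best closed) must be wholly inside its outline to push it down. Spring: 1.8 N to start it, 5.4 N at the bottom; it comes back when let go. From about 0.004 the lid is released for good.
- lid (a joint): Opening angle of the lid (rad): 0 closed, flush. Hinged along its far edge (chest's y, at x = +117.5, z = 110 mm). Once released, a spring lifts it in about 1 s to about 0.95 (ajar), no further. From there it must be pushed (mass about 0.36 kg); past upright (1.57) it leans over slowly to its stop at 1.85 and stays. Damped; 2 to 6 N at the edge, pushed up and back along its arc.
- lid_edge (a point): Middle of the lid's front (free) edge, on its upper face, 163.5 mm from the hinge axis: at x = -46 mm in the chest's frame when closed; ajar, it is at about x = +22 mm and 133 mm above the chest's top. The lid is 12 mm thick; a 30 mm wide steel keeper hangs 22 mm below its underside at the middle, 4 to 22 mm behind the edge.
- test_tile: Glaze test tile, L-shaped fired clay, 34 mm wide, 48 mm tall, standing on the deck's end on the +y side of the plate (150 to 190 mm from the middle). Loose, leave alone. Origin: under its base.
- stain_jar: Small lidded jar, 34 mm diameter, 44 mm tall, standing on the deck's end on the -y side of the plate (165 to 195 mm from the middle). Loose, leave alone. Origin: centre of its underside.
- tumbler: Red plastic tumbler, 72 mm diameter, 88 mm tall, on the table beyond the chest's -y end. Loose, leave alone. Origin: centre of its underside.
- bowl: Biscuit-fired bowl, 124 mm diameter, 55 mm tall, on the table beyond the chest's +y end. Loose, leave alone. Origin: centre of its underside.
- rib: Flat wooden rib, 55 x 105 x 7 mm, on the table beyond the chest's +y end. Loose, leave alone. Origin: centre of its underside.
- loop_tool: Loop tool with wooden handle, about 190 mm long along its x axis, 12 mm thick, on the table beyond the chest's -y end. Loose, leave alone. Origin: under its middle.
- brush: Broad flat brush with a wooden handle, 200 x 42 x 20 mm, lying on the table along the near side of the chest. Loose, leave alone. Origin: on the table under its middle.

How it is judged (in metres and radians):
On the way, in this order (a step that is already met when the one before it is completed fails the run):
1. the hidden button is pressed in (value of joint button above 0.0035 m), for 0.05 s.
2. the lid has sprung ajar and the button is let go (value of joint lid above 0.7 rad and value of joint button below 0.0015 m), for 0.1 s.
At the end, for the whole second after the job is handed in: The lid is fully open and at rest (beyond 1.7 rad, its stop is at 1.85), the button is up again (within 1.5 mm of flush), and every loose thing is within 20 mm of where it stood (value of joint lid above 1.7 rad and velocity of joint lid below 0.1 rad/s and value of joint button below 0.0015 m and distance of each of test_tile, stain_jar, tumbler, bowl, rib, loop_tool, brush from where it was at the start of the episode below 0.02 m); the robot touches nothing.
It fails at once if a loose thing on or around the chest was lifted, carried or pushed (moved by more than 20 mm) (distance of any of test_tile, stain_jar, tumbler, bowl, rib, loop_tool, brush from where it was at the start of the episode above 0.02 m).
It also fails if it takes over 58 s, if anything falls off the work surface, if the arm or the gripper's body presses on something with over 40 N, if the wrist force passes 120 N, or if a joint passes its speed limit or range.

ROBOT

A 6-joint arm with a two-finger parallel gripper is mounted at the origin on the work surface. World frame = base frame: x ahead of the robot, y to its left, z up, the work surface at z = 0. Lengths are in m, angles in degrees, forces in N, time in s.
With the tool pointing down it reaches from about 0.4 to 0.925 m from the base axis. Payload 12.5 kg.
Tool frame: the origin (TCP) lies midway between the tips of the shut fingers; the grasp point (between the pads) lies 19 mm behind it; z points along the fingers, y is the line along which they close (so a half turn about z gives the same grasp; the last joint's range is limited). The gripper opens to 95 mm and grips with 3 to 60 N. Pads are 20 mm wide; open, the fingers measure 119 mm over their backs; the gripper's body (75 mm by 180 mm) begins 59 mm behind the grasp point.
Start: joints at [66.142, 28.126, 89.318, -0, 62.55, -6.05], TCP at [0.191, 0.595, 0.194] pointing down, gripper open.
Joint ranges: [-177.58, 177.58], [-47.91, 125.51], [2.72, 160], [-65.01, 245.01], [3.68, 167.84], [-153.87, 153.87]. Speed limits (degrees/s): [127.2, 127.2, 159.86, 180, 180, 180].

INTERFACE

Orientations are given as a 3x3 rotation matrix whose columns are the frame's x, y, z axes.
In Python, from station import env gives the robot as it stands.
- The arm moves only by the tool servo_tool, never from a script. Its argument "targets" is a list of rows, each a list of 7 numbers: the shift along the tool's x, y, z in m, then the turn, a rotation vector about the tool's x, y, z in rad, then the gripper's target within -1 to 1 (fully open at 1, half-way at 0, shut at -1). In form: [[x, y, z, ax, ay, az, fingers], ...]. A call has 1 to 20 rows; each row shifts and turns the commanded pose from where the row before left it, along the tool's axes as they then stand; what a row does not reach is not made up. A row lasts 1/12 s, in which the tool goes at most 41.7 mm and 7.16 degrees, less where a joint would pass 70% of its speed; a pose out of reach is approached as far as the arm can. A call is refused whole if a number of a shift passes 0.0417 or a number of a turn 0.125, either way. A call with a gripper value outside its range is refused whole. The fingers move at their own pace and stop on an object; "grip_force" is the grip in N (left out, the last holds). Time passes only in rows, so rows that do not move let the fingers close. It gives the time, the measured TCP pose, the force, the opening and the grip force at its end, in the units of the state.
- env.get_obs(): the state, without advancing time (a new reading comes with each control period).
- env.snapshot(name): name is "scene" or "side" or "wrist"; returns a dict with "img" (420x560x3 uint8, blue, green, red), "fx", "fy", "cx", "cy" (pixels), "rvec" (rotation vector, rad) and "tvec" (3), from world to camera coordinates, as OpenCV has them; the wrist camera has in their place "hand_eye" (4x4, takes a point from camera to tool coordinates, whose origin is the TCP and whose axes are the flange's). Camera axes: x right, y down, z forward; pixel columns grow to the right and rows downward; lengths in m; the calibration is good to about 2 mm. A picture is of the moment at which its call begins: read the wrist's pose just before it. There is no depth.
- env.job_done(): hands the job in; it is judged then, once.
Trained networks look in a picture, given as the dict that the camera call returned (one of the last four; its "shot" number tells which), for a name from the list of things; names that differ only in an ending like _2 or _b are one class to them, and where a whole thing is asked for, a point or a joint stands for the part that bears it (a point fixed in the world has none). Each returns a list of dicts, best first, with "confidence" (0 to 1); they miss things now and then, are a little off and sometimes report something else, mostly with a low value. They report only what shows in the picture. A call takes as long as a camera call.
- env.masks_of(picture, name): "region" (420x560 bool, what is visible of it) and "rect" ([left, top, width, height] in pixels, round what is visible of it).
- env.spot_point(picture, name): "point" ([column, row] in pixels: a listed point, or the origin of a listed thing).
The state is a dict: "time": time; "joints": joint angles; "dq": joint speeds; "tau": joint torques, N m; "tcp_pos": TCP position; "eef_rot": TCP orientation; "force": force on the tool from outside, world axes, zero at the start; "wrist_torque": the same for the moment, N m; "gripper_width": finger opening in m; "gripper_force": force on a finger pad.
Only numpy, scipy, OpenCV 4.12 (cv2) and the standard library are available. Lean on these libraries where they do the work, as an engineer would, in place of code of your own. Each camera call takes 0.05 s, during which the arm holds its last target. There are 200 camera calls.

## Working session

There is one attempt and no reset: what is moved stays moved. The work goes in short steps, Python scripts to look and compute and a tool call to move; the robot and the scene stay as the last step left them, time stands still between calls to the robot, and variables do not carry over. Pictures are saved under pics/ and viewed, at most 10 in all, crops included, and the job is handed in when it is done.

Besides the shell and the picture viewer there is one more tool, called after "Request:" as name([rows], argument=value, ...), one row to a line, values as JSON. servo_tool: Moves the arm, as the interface text tells. Its arguments: {"type":"object","properties":{"targets":{"type":"array"},"grip_force":{"type":"number"}},"required":["targets"]}

```bash
mkdir -p pics; cat > h.py <<'E'
import numpy as np,cv2
from station import env
def ray(s,p):
    R=cv2.Rodrigues(np.array(s["rvec"],float))[0];t=np.array(s["tvec"],float).ravel()
    d=np.array([(p[0]-s["cx"])/s["fx"],(p[1]-s["cy"])/s["fy"],1.])
    return -R.T@t,R.T@d
def atz(s,p,z):
    o,d=ray(s,p);return o+d*(z-o[2])/d[2]
E
python3 - <<'E'
from h import *
np.set_printoptions(precision=4,suppress=True)
o=env.get_obs();print(o["time"],o["tcp_pos"],o["eef_rot"],o["force"],o["gripper_width"])
ims=[]
zs=dict(chest=0,plate=.11,lid_edge=.11,test_tile=.11,stain_jar=.11,tumbler=0,bowl=0,rib=0,loop_tool=0,brush=0)
for n in("scene","side"):
    s=env.snapshot(n);cv2.imwrite(f"pics/{n}0.png",s["img"]);print(n,ray(s,(280,210)))
    for k,z in zs.items():
        for r in env.spot_point(s,k)[:1]:print(k,np.array(r["point"]),round(r["confidence"],2),atz(s,r["point"],z))
    for r in env.masks_of(s,"chest")[:1]:
        print(r["rect"]); 
E
```

```text
0.0 [0.191  0.5948 0.1935] [[-0.9521  0.3059 -0.0004]
 [ 0.3059  0.9521 -0.001 ]
 [ 0.0001 -0.0011 -1.    ]] [ 0.7572  0.3036 -0.4014] 0.09525365599105823
scene (array([1.0536, 0.5317, 0.9194]), array([-0.4817, -0.4592, -0.7465]))
chest [251.6 221.4] 0.86 [ 0.547 -0.063  0.   ]
plate [273.3 180. ] 0.56 [ 0.464  -0.0552  0.11  ]
lid_edge [264.2 182.2] 0.72 [ 0.4871 -0.0672  0.11  ]
test_tile [327.7 212.3] 0.8 [0.4537 0.1278 0.11  ]
stain_jar [230.2 148.4] 0.73 [ 0.4552 -0.2399  0.11  ]
rib [379.3 258.3] 0.62 [0.4049 0.2748 0.    ]
loop_tool [180.1 182.1] 0.26 [ 0.5876 -0.3381  0.    ]
[164.1, 140.6, 184.9, 156.9]
side (array([ 0.0093, -0.6189,  0.9866]), array([ 0.4179,  0.5294, -0.7385]))
chest [307.2 244.5] 0.97 [ 0.5464 -0.0565  0.    ]
plate [282.9 233.7] 0.79 [ 0.4619 -0.0566  0.11  ]
lid_edge [295.1 226.5] 0.74 [ 0.5001 -0.0575  0.11  ]
test_tile [238.5 193.5] 0.49 [0.4563 0.125  0.11  ]
stain_jar [329.8 283.3] 0.58 [ 0.454  -0.2341  0.11  ]
tumbler [400.2 311.4] 0.73 [ 0.5875 -0.3493  0.    ]
bowl [241.4 176.2] 0.72 [0.5626 0.2745 0.    ]
rib [195.1 197.5] 0.73 [0.4019 0.2857 0.    ]
loop_tool [353.9 367.6] 0.96 [ 0.4024 -0.3799  0.    ]
brush [226.9 262. ] 0.67 [0.3437 0.0308 0.    ]
[219.8, 152.8, 191.2, 174.3]
```

View pics/side0.png

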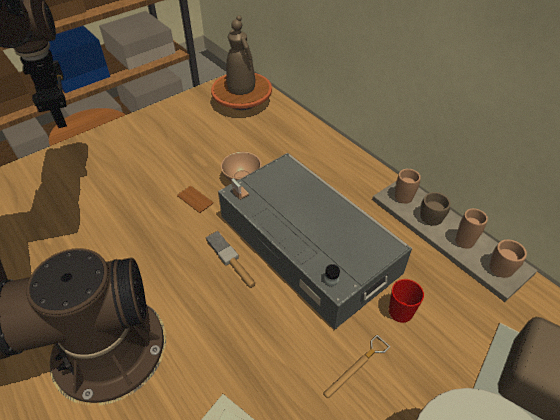

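```bash
python3 - <<'E'
from h import *
np.set_printoptions(precision=4,suppress=True)
from scipy.optimize import minimize
# fit chest yaw/pos: silhouette of box vs mask in both views
S=[]
for n in("scene","side"):
    s=env.snapshot(n);S.append((s,env.masks_of(s,"chest")[0]["region"]))
def cost(p):
    c=0;a=p[2]
    R=np.array([[np.cos(a),-np.sin(a)],[np.sin(a),np.cos(a)]])
    P=np.array([[*(R@[x,y]+p[:2]),z] for x in(-.1225,.1225) for y in(-.228,.228) for z in(0,.11)])
    for s,m in S:
        K=np.array([[s["fx"],0,s["cx"]],[0,s["fy"],s["cy"]],[0,0,1.]])
        q=cv2.projectPoints(P,np.array(s["rvec"],float),np.array(s["tvec"],float),K,None)[0].reshape(-1,2)
        im=np.zeros(m.shape,np.uint8);cv2.fillConvexPoly(im,np.round(cv2.convexHull(q.astype(np.float32))*16).astype(np.int32),1,shift=4)
        c+=(im.astype(bool)^m).sum()
    return c
best=min((minimize(cost,[.547,-.058,a],method="Nelder-Mead",options=dict(initial_simplex=np.array([[.547,-.058,a],[.56,-.058,a],[.547,-.045,a],[.547,-.058,a+.04]]))) for a in(-.1,-.03,.03,.1)),key=lambda r:r.fun)
print(best.x,best.fun,[m.sum() for _,m in S])
E
```

```text
[ 0.5467 -0.0555  0.0204] 3657.0 [np.int64(14607), np.int64(16040)]
```

```bash
python3 - <<'E'
from h import *
out=[]
s=env.snapshot("side")
def draw(s,p,x0,y0,w,h):
    a=p[2];R=np.array([[np.cos(a),-np.sin(a)],[np.sin(a),np.cos(a)]])
    K=np.array([[s["fx"],0,s["cx"]],[0,s["fy"],s["cy"]],[0,0,1.]])
    im=cv2.resize(s["img"][y0:y0+h,x0:x0+w],None,fx=4,fy=4,interpolation=cv2.INTER_CUBIC)
    im=cv2.convertScaleAbs(im,alpha=1.7)
    for xs,ys in(((-.1225,.1225),(-.228,.228)),((-.1095,-.0605),(-.095,.095)),((-.0465,.115),(-.223,.223))):
        P=np.array([[*(R@[x,y]+p[:2]),.11] for x,y in((xs[0],ys[0]),(xs[1],ys[0]),(xs[1],ys[1]),(xs[0],ys[1]))])
        q=cv2.projectPoints(P,np.array(s["rvec"],float),np.array(s["tvec"],float),K,None)[0].reshape(-1,2)
        cv2.polylines(im,[np.int32((q-[x0,y0])*4)],True,(0,0,255),1)
    return im
cv2.imwrite("pics/ov.png",draw(s,[.5467,-.0555,.0204],215,180,200,150))
E
```

```text
(no output)
```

View pics/ov.png

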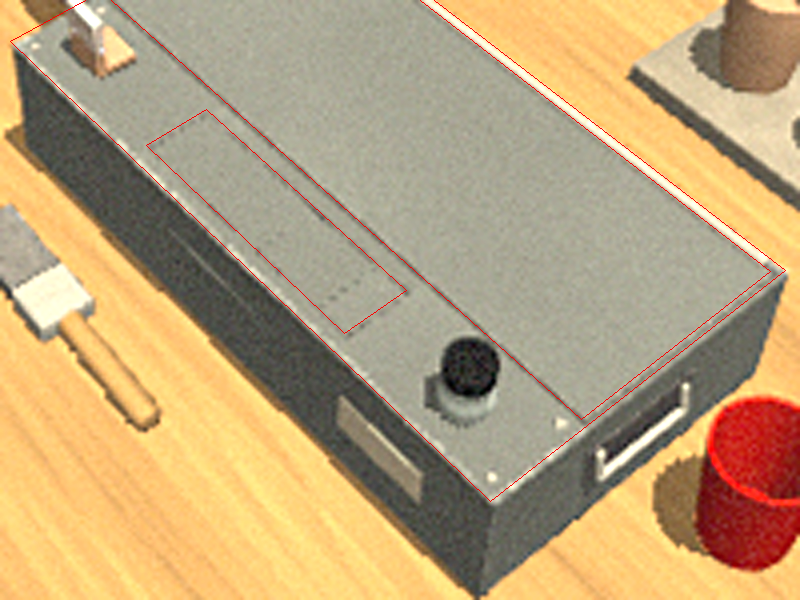

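The overlay puts the chest at (0.547, -0.0555) with yaw 0.02, and it fits the picture well. A faint cross line is visible in the plate at about crop (346, 286), about y = -66 mm in the chest's frame. It may be the button's edge, so I'll move over the plate and look closer.

Request:
servo_tool([
  [0, 0, -0.02, 0, 0, -0.11, -1],
  [0, 0, -0.02, 0, 0, -0.11, -1],
  [0, 0, -0.02, 0, 0, -0.11, -1],
  [-0.015, -0.036, 0, 0, 0, 0, -1],
  [-0.015, -0.036, 0, 0, 0, 0, -1],
  [-0.015, -0.036, 0, 0, 0, 0, -1],
  [-0.015, -0.036, 0, 0, 0, 0, -1],
  [-0.015, -0.036, 0, 0, 0, 0, -1],
  [-0.015, -0.036, 0, 0, 0, 0, -1],
  [-0.015, -0.036, 0, 0, 0, 0, -1],
  [-0.015, -0.036, 0, 0, 0, 0, -1],
  [-0.015, -0.036, 0, 0, 0, 0, -1],
  [-0.015, -0.036, 0, 0, 0, 0, -1],
  [-0.015, -0.036, 0, 0, 0, 0, -1],
  [-0.015, -0.036, 0, 0, 0, 0, -1],
  [-0.015, -0.036, 0, 0, 0, 0, -1],
  [-0.015, -0.036, 0, 0, 0, 0, -1],
  [-0.015, -0.036, 0, 0, 0, 0, -1],
  [-0.015, -0.036, 0, 0, 0, 0, -1],
  [-0.015, -0.036, 0, 0, 0, 0, -1],
])

```text
time: 3.12
tcp_pos: [0.4582, -0.014, 0.2543]
eef_rot: [[-1.0, -0.019, 0.001], [-0.019, 1.0, -0.0], [-0.001, -0.0, -1.0]]
force: [0.7, 0.5, 1.0]
gripper_width: 0.0002
gripper_force: 0.0
```

```bash
python3 - <<'E'
from h import *
np.set_printoptions(precision=4,suppress=True)
o=env.get_obs();print(o["time"],o["joints"],o["tcp_pos"],o["eef_rot"],o["force"],o["gripper_width"])
s=env.snapshot("wrist");print(s["hand_eye"],s["fx"])
im=cv2.convertScaleAbs(s["img"],alpha=1.4);cv2.imwrite("pics/w1.png",cv2.resize(im,None,fx=1.4,fy=1.4))
E
```

```text
3.1167 [ -10.0151   10.5997  106.6873    0.0077   62.6719 -101.1047] [ 0.4582 -0.014   0.2543] [[-0.9998 -0.019   0.0007]
 [-0.019   0.9998 -0.    ]
 [-0.0007 -0.     -1.    ]] [0.6602 0.5413 0.986 ] 0.00022511870316843703
[[-0.0004 -0.9554 -0.2952  0.0853]
 [ 1.     -0.0005  0.0002  0.0007]
 [-0.0003 -0.2952  0.9554 -0.1911]
 [ 0.      0.      0.      1.    ]] 353.25336683285826
```

View pics/w1.png

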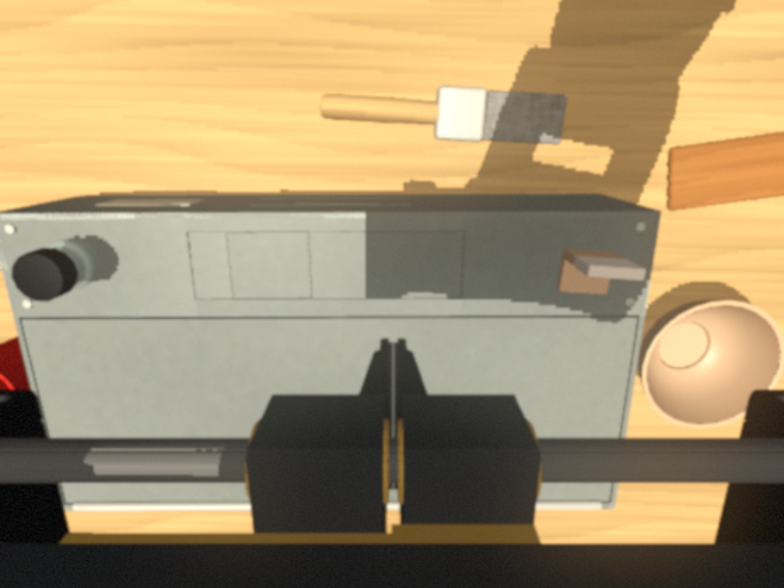

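The wrist picture shows the plate at columns 188–464 and rows 232–298. Two hairlines at columns ~229 and ~311 outline a button centred near (270, 265).

```bash
python3 - <<'E'
from h import *
np.set_printoptions(precision=4,suppress=True)
o=env.get_obs();s=env.snapshot("wrist");H=np.array(s["hand_eye"]);R=np.array(o["eef_rot"])
T=np.array([.5467,-.0555]);a=.0204;C=np.array([[np.cos(a),np.sin(a)],[-np.sin(a),np.cos(a)]])
for p in[(188,232),(464,232),(464,298),(196,298),(228,232),(309,232),(231,298),(312,298),(270,265),(20,318),(642,318),(658,212)]:
    d=R@H[:3,:3]@[(p[0]/1.4-s["cx"])/s["fx"],(p[1]/1.4-s["cy"])/s["fy"],1]
    c=R@H[:3,3]+o["tcp_pos"];w=c+d*(.11-c[2])/d[2];print(p,w,C@(w[:2]-T))
E
```

```text
(188, 232) [ 0.4418 -0.1589  0.11  ] [-0.107  -0.1012]
(464, 232) [0.4386 0.0303 0.11  ] [-0.1063  0.088 ]
(464, 298) [0.4863 0.0332 0.11  ] [-0.0586  0.0899]
(196, 298) [ 0.4895 -0.1582  0.11  ] [-0.0593 -0.1015]
(228, 232) [ 0.4414 -0.1314  0.11  ] [-0.1069 -0.0738]
(309, 232) [ 0.4404 -0.0759  0.11  ] [-0.1067 -0.0182]
(231, 298) [ 0.4891 -0.1332  0.11  ] [-0.0592 -0.0765]
(312, 298) [ 0.4881 -0.0753  0.11  ] [-0.059  -0.0186]
(270, 265) [ 0.4643 -0.1039  0.11  ] [-0.0834 -0.0468]
(20, 318) [ 0.507  -0.2873  0.11  ] [-0.0444 -0.2309]
(642, 318) [0.4993 0.1626 0.11  ] [-0.043   0.2191]
(658, 212) [0.4227 0.1607 0.11  ] [-0.1195  0.2187]
```

Request:
servo_tool([
  [-0.001, -0.029, 0.01, 0, 0, 0, -1],
  [-0.001, -0.029, 0.02, 0, 0, 0, -1],
  [-0.001, -0.029, 0.02, 0, 0, 0, -1],
  [0, 0, 0.03, 0, 0, 0, -1],
  [0, 0, 0.03, 0, 0, 0, -1],
  [0, 0, 0.02, 0, 0, 0, -1],
  [0, 0, 0.005, 0, 0, 0, -1],
  [0, 0, 0, 0, 0, 0, -1],
  [0, 0, 0, 0, 0, 0, -1],
])

```text
time: 3.97
tcp_pos: [0.4629, -0.0986, 0.1199]
eef_rot: [[-1.0, -0.02, 0.001], [-0.02, 1.0, -0.0], [-0.001, -0.0, -1.0]]
force: [0.6, 0.6, -0.2]
gripper_width: 0.0005
gripper_force: 0.0
```

Now I'll feel downward in small steps.

Request:
servo_tool([
  [0, -0.002, 0.003, 0, 0, 0, -1],
  [0, 0, 0.002, 0, 0, 0, -1],
  [0, 0, 0.002, 0, 0, 0, -1],
  [0, 0, 0.001, 0, 0, 0, -1],
  [0, 0, 0.001, 0, 0, 0, -1],
  [0, 0, 0.001, 0, 0, 0, -1],
  [0, 0, 0, 0, 0, 0, -1],
])

```text
time: 4.55
tcp_pos: [0.4625, -0.1008, 0.1089]
eef_rot: [[-1.0, -0.019, -0.0], [-0.019, 1.0, 0.0], [0.0, 0.0, -1.0]]
force: [0.3, 0.3, 0.4]
gripper_width: 0.0001
gripper_force: 0.0
```

Request:
servo_tool([
  [0, 0, 0.001, 0, 0, 0, -1],
  [0, 0, 0.001, 0, 0, 0, -1],
  [0, 0, 0, 0, 0, 0, -1],
])

```text
time: 4.8
tcp_pos: [0.4625, -0.1008, 0.1068]
eef_rot: [[-1.0, -0.019, -0.0], [-0.019, 1.0, 0.0], [0.0, 0.0, -1.0]]
force: [0.2, -0.5, 0.0]
gripper_width: 0.0007
gripper_force: 0.0
```

Request:
servo_tool([
  [0, 0, 0.001, 0, 0, 0, -1],
  [0, 0, 0.001, 0, 0, 0, -1],
  [0, 0, 0, 0, 0, 0, -1],
])

```text
time: 5.05
tcp_pos: [0.4625, -0.1008, 0.1048]
eef_rot: [[-1.0, -0.019, -0.0], [-0.019, 1.0, 0.0], [0.0, 0.0, -1.0]]
force: [-0.5, 0.3, -0.7]
gripper_width: 0.0003
gripper_force: 0.0
```

Request:
servo_tool([
  [0, 0, 0.001, 0, 0, 0, -1],
  [0, 0, 0.001, 0, 0, 0, -1],
  [0, 0, 0, 0, 0, 0, -1],
])

```text
time: 5.3
tcp_pos: [0.4625, -0.1008, 0.1028]
eef_rot: [[-1.0, -0.019, -0.0], [-0.019, 1.0, 0.0], [0.0, 0.0, -1.0]]
force: [-0.7, 0.4, 0.3]
gripper_width: 0.0002
gripper_force: 0.0
```

```bash
python3 - <<'E'
from h import *
o=env.get_obs();print(o["force"],o["wrist_torque"],o["tcp_pos"])
s=env.snapshot("side");cv2.imwrite("pics/s2.png",cv2.resize(s["img"][160:310,215:415],None,fx=4,fy=4,interpolation=cv2.INTER_CUBIC))
E
```

```text
[-0.6577143   0.39886183  0.26237918] [ 0.00909666  0.02473185 -0.02492797] [ 0.46249378 -0.10080575  0.10283925]
```

View pics/s2.png

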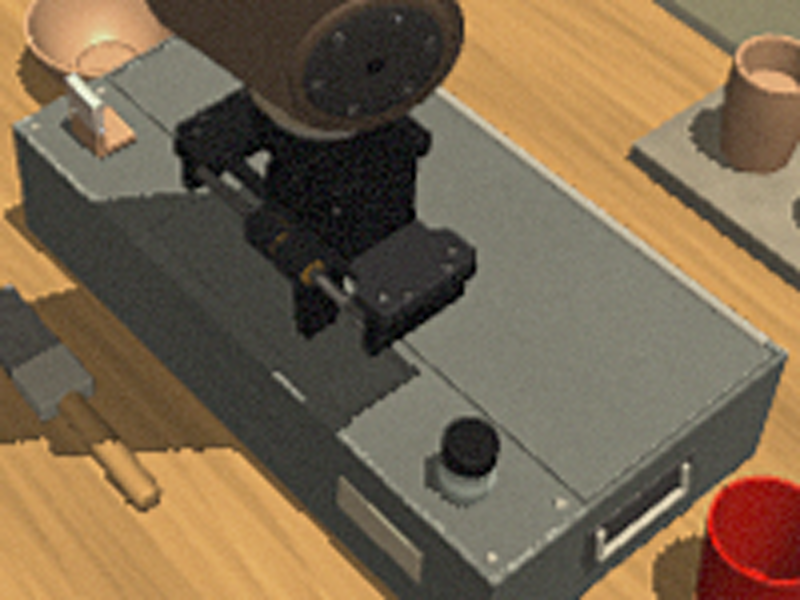

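The fingertips are over the plate, just above or touching it, and nothing around is touched. I'll continue down.

Request:
servo_tool([
  [0, 0, 0.001, 0, 0, 0, -1],
  [0, 0, 0.001, 0, 0, 0, -1],
  [0, 0, 0, 0, 0, 0, -1],
])

```text
time: 5.6
tcp_pos: [0.4625, -0.1008, 0.1008]
eef_rot: [[-1.0, -0.019, -0.0], [-0.019, 1.0, 0.0], [0.0, 0.0, -1.0]]
force: [-0.0, 0.7, 0.8]
gripper_width: 0.0003
gripper_force: 0.0
```

Request:
servo_tool([
  [0, 0, 0.001, 0, 0, 0, -1],
  [0, 0, 0, 0, 0, 0, -1],
])

```text
time: 5.77
tcp_pos: [0.4625, -0.1008, 0.0999]
eef_rot: [[-1.0, -0.019, -0.0], [-0.019, 1.0, 0.0], [0.0, 0.0, -1.0]]
force: [0.4, 0.3, -0.0]
gripper_width: -0.0
gripper_force: 0.0
```

Request:
servo_tool([
  [0, 0, 0.001, 0, 0, 0, -1],
  [0, 0, 0, 0, 0, 0, -1],
])

```text
time: 5.93
tcp_pos: [0.4625, -0.1008, 0.0989]
eef_rot: [[-1.0, -0.019, -0.0], [-0.019, 1.0, 0.0], [0.0, 0.0, -1.0]]
force: [0.1, 0.0, -0.8]
gripper_width: 0.0005
gripper_force: 0.0
```

```bash
python3 - <<'E'
from h import *
o=env.get_obs();print(o["force"],o["tcp_pos"])
s=env.snapshot("side");K=np.array([[s["fx"],0,s["cx"]],[0,s["fy"],s["cy"]],[0,0,1.]])
for z in(.0989,.1028,.11,.12):
    q=cv2.projectPoints(np.array([[.4625,-.1008,z]]),np.array(s["rvec"],float),np.array(s["tvec"],float),K,None)[0].ravel();print(z,q,(q-[270,210])*8)
cv2.imwrite("pics/s3.png",cv2.convertScaleAbs(cv2.resize(s["img"][210:285,250:350],None,fx=8,fy=8,interpolation=cv2.INTER_CUBIC),alpha=2.5))
E
```

```text
[ 0.13897111  0.00146279 -0.84820527] [ 0.46252202 -0.10080329  0.09889952]
0.0989 [294.51829698 247.54118677] [196.14637583 300.32949417]
0.1028 [294.54973833 246.54778185] [196.39790665 292.38225482]
0.11 [294.60820979 244.70034756] [196.86567831 277.60278048]
0.12 [294.69034958 242.1051007 ] [197.52279663 256.84080557]
```

View pics/s3.png

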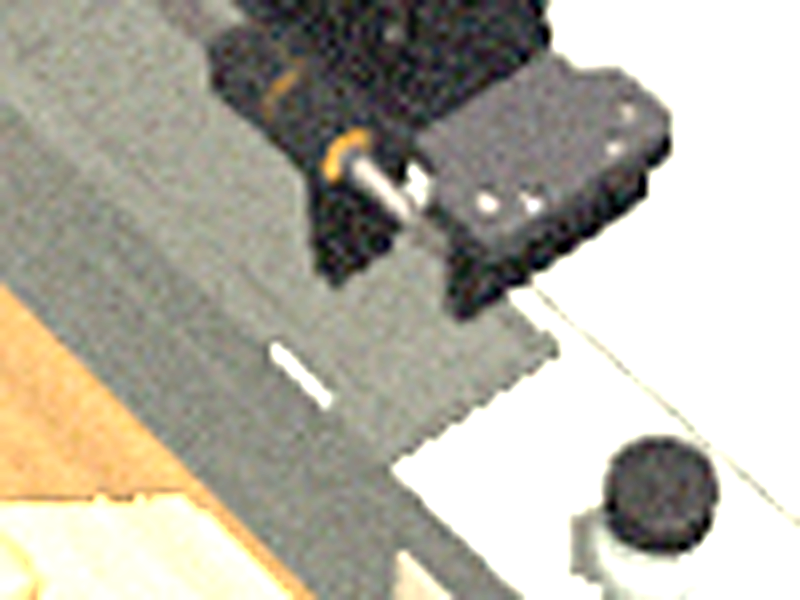

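The drawn fingertips look higher than the reported TCP and there's no contact force yet, so I'll keep feeling down gently.

Request:
servo_tool([
  [0, 0, 0.001, 0, 0, 0, -1],
  [0, 0, 0.001, 0, 0, 0, -1],
  [0, 0, 0, 0, 0, 0, -1],
])

```text
time: 6.23
tcp_pos: [0.4624, -0.1008, 0.0968]
eef_rot: [[-1.0, -0.019, -0.0], [-0.019, 1.0, 0.0], [0.0, 0.0, -1.0]]
force: [0.0, 0.1, 0.2]
gripper_width: 0.0003
gripper_force: 0.0
```

Request:
servo_tool([
  [0, 0, 0.001, 0, 0, 0, -1],
  [0, 0, 0, 0, 0, 0, -1],
])

```text
time: 6.4
tcp_pos: [0.4625, -0.1008, 0.0959]
eef_rot: [[-1.0, -0.019, -0.0], [-0.019, 1.0, 0.0], [0.0, 0.0, -1.0]]
force: [-0.5, 0.4, -0.0]
gripper_width: 0.0004
gripper_force: 0.0
```

Request:
servo_tool([
  [0, 0, 0.001, 0, 0, 0, -1],
  [0, 0, 0, 0, 0, 0, -1],
])

```text
time: 6.57
tcp_pos: [0.4625, -0.1008, 0.0949]
eef_rot: [[-1.0, -0.019, -0.0], [-0.019, 1.0, 0.0], [0.0, 0.0, -1.0]]
force: [-0.5, -0.4, -0.8]
gripper_width: 0.0003
gripper_force: 0.0
```

Request:
servo_tool([
  [0, 0, 0.001, 0, 0, 0, -1],
  [0, 0, 0, 0, 0, 0, -1],
])

```text
time: 6.73
tcp_pos: [0.4625, -0.1008, 0.0939]
eef_rot: [[-1.0, -0.019, -0.0], [-0.019, 1.0, 0.0], [0.0, 0.0, -1.0]]
force: [-0.5, 0.3, 0.4]
gripper_width: 0.0007
gripper_force: 0.0
```

Request:
servo_tool([
  [0, 0, 0.001, 0, 0, 0, -1],
  [0, 0, 0.001, 0, 0, 0, -1],
  [0, 0, 0, 0, 0, 0, -1],
])

```text
time: 6.98
tcp_pos: [0.4625, -0.1008, 0.0918]
eef_rot: [[-1.0, -0.019, -0.0], [-0.019, 1.0, 0.0], [0.0, 0.0, -1.0]]
force: [-0.1, -0.3, -0.7]
gripper_width: 0.0004
gripper_force: 0.0
```

```bash
python3 - <<'E'
from h import *
o=env.get_obs();print(o["force"],o["tcp_pos"],o["tau"])
w=env.snapshot("wrist");s=env.snapshot("scene")
K=np.array([[s["fx"],0,s["cx"]],[0,s["fy"],s["cy"]],[0,0,1.]])
q=cv2.projectPoints(np.array([o["tcp_pos"]]),np.array(s["rvec"],float),np.array(s["tvec"],float),K,None)[0].ravel();print(q)
H=np.array(w["hand_eye"]);c=H[:3,:3].T@(-H[:3,3]);pw=[c[0]/c[2]*w["fx"]+w["cx"],c[1]/c[2]*w["fy"]+w["cy"]];print(pw)
A=cv2.resize(w["img"][150:330,180:380],None,fx=2,fy=3)
x,y=int(q[0]),int(q[1]);B=cv2.resize(s["img"][y-60:y+30,x-50:x+50],(400,540),interpolation=cv2.INTER_CUBIC)
cv2.imwrite("pics/c4.png",cv2.convertScaleAbs(np.hstack([A,B]),alpha=2));print((pw[0]-180)*2,(pw[1]-150)*3)
E
```

```text
[-0.05114186 -0.33167106 -0.73553803] [ 0.46245145 -0.10080416  0.09181609] [-7.95470551e-04 -4.80452299e+01 -1.68983155e+01 -3.99466348e-02
  1.55629503e-02 -1.24706553e-04]
[262.11961032 176.59905442]
[np.float64(279.19553647635837), np.float64(248.2139370530447)]
198.39107295271674 294.64181115913414
```

View pics/c4.png

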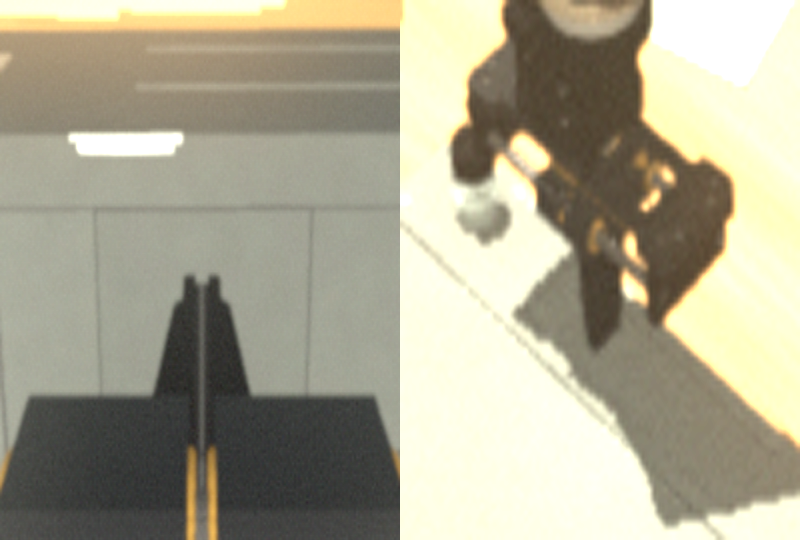

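The tips are centred between the two hairlines and there's still no contact. The finger appears to end short of the nominal TCP, so I'll keep going down.

Request:
servo_tool([
  [0, 0, 0.001, 0, 0, 0, -1],
  [0, 0, 0, 0, 0, 0, -1],
])

```text
time: 7.25
tcp_pos: [0.4625, -0.1008, 0.0909]
eef_rot: [[-1.0, -0.019, -0.0], [-0.019, 1.0, 0.0], [0.0, 0.0, -1.0]]
force: [0.0, 0.0, 0.2]
gripper_width: 0.0005
gripper_force: 0.0
```

Request:
servo_tool([
  [0, 0, 0.001, 0, 0, 0, -1],
  [0, 0, 0, 0, 0, 0, -1],
])

```text
time: 7.42
tcp_pos: [0.4625, -0.1008, 0.0899]
eef_rot: [[-1.0, -0.019, -0.0], [-0.019, 1.0, 0.0], [0.0, 0.0, -1.0]]
force: [0.2, 0.6, -0.1]
gripper_width: 0.0003
gripper_force: 0.0
```

Request:
servo_tool([
  [0, 0, 0.001, 0, 0, 0, -1],
  [0, 0, 0, 0, 0, 0, -1],
])

```text
time: 7.58
tcp_pos: [0.4626, -0.1009, 0.0889]
eef_rot: [[-1.0, -0.019, 0.0], [-0.019, 1.0, 0.0], [-0.0, 0.0, -1.0]]
force: [0.3, 0.1, 0.3]
gripper_width: 0.0007
gripper_force: 0.6
```

Request:
servo_tool([
  [0, 0, 0.001, 0, 0, 0, -1],
  [0, 0, 0, 0, 0, 0, -1],
])

```text
time: 7.75
tcp_pos: [0.4626, -0.1008, 0.088]
eef_rot: [[-1.0, -0.019, 0.0], [-0.019, 1.0, 0.0], [-0.0, 0.0, -1.0]]
force: [0.7, -0.8, 0.9]
gripper_width: 0.0004
gripper_force: 0.9
```

Request:
servo_tool([
  [0, 0, 0.001, 0, 0, 0, -1],
  [0, 0, 0, 0, 0, 0, -1],
])

```text
time: 7.92
tcp_pos: [0.4626, -0.1009, 0.087]
eef_rot: [[-1.0, -0.019, 0.0], [-0.019, 1.0, 0.0], [-0.0, 0.0, -1.0]]
force: [-0.4, 0.4, 2.4]
gripper_width: 0.0002
gripper_force: 1.2
```

Request:
servo_tool([
  [0, 0, 0.001, 0, 0, 0, -1],
  [0, 0, 0, 0, 0, 0, -1],
])

```text
time: 8.08
tcp_pos: [0.4626, -0.1008, 0.0859]
eef_rot: [[-1.0, -0.019, 0.0], [-0.019, 1.0, 0.0], [-0.0, 0.0, -1.0]]
force: [-0.6, 0.8, 3.6]
gripper_width: 0.0008
gripper_force: 1.5
```

Request:
servo_tool([
  [0, 0, 0.001, 0, 0, 0, -1],
  [0, 0, 0, 0, 0, 0, -1],
])

```text
time: 8.25
tcp_pos: [0.4624, -0.1008, 0.0848]
eef_rot: [[-1.0, -0.019, -0.0], [-0.019, 1.0, 0.0], [0.0, 0.0, -1.0]]
force: [-1.1, -0.4, -0.5]
gripper_width: 0.0006
gripper_force: 0.0
```

Request:
servo_tool([
  [0, 0, 0, 0, 0, 0, -1],
  [0, 0, 0, 0, 0, 0, -1],
  [0, 0, 0, 0, 0, 0, -1],
])

```text
time: 8.5
tcp_pos: [0.4624, -0.1008, 0.085]
eef_rot: [[-1.0, -0.019, -0.0], [-0.019, 1.0, 0.0], [0.0, 0.0, -1.0]]
force: [-1.3, 1.3, 3.3]
gripper_width: 0.0007
gripper_force: 1.8
```

```bash
python3 - <<'E'
from h import *
o=env.get_obs();print(o["time"],o["force"],o["tcp_pos"],o["gripper_force"])
s=env.snapshot("side");w=env.snapshot("wrist")
A=cv2.resize(s["img"][130:310,210:430],(400,330));B=cv2.resize(w["img"],(400,330))
cv2.imwrite("pics/c5.png",cv2.convertScaleAbs(np.hstack([A,B]),alpha=1.5))
E
```

```text
8.5 [-1.27841141  1.34759646  3.316438  ] [ 0.46244693 -0.10079722  0.08503925] 1.8494648393243551
```

View pics/c5.png

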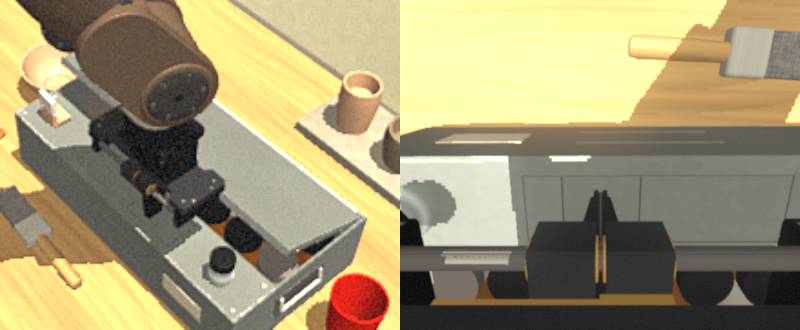

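The lid is springing up and the button is held down. I'll wait for it, let go, and rise to pushing height. Contact came about 19 mm below the nominal TCP, which I allow for.

Request:
servo_tool([
  [0, 0, 0, 0, 0, 0, -1],
  [0, 0, 0, 0, 0, 0, -1],
  [0, 0, 0, 0, 0, 0, -1],
  [0, 0, 0, 0, 0, 0, -1],
  [0, 0, 0, 0, 0, 0, -1],
  [0, 0, 0, 0, 0, 0, -1],
  [0, 0, -0.005, 0, 0, 0, -1],
  [0, 0, -0.005, 0, 0, 0, -1],
  [0, 0, -0.01, 0, 0, 0, -1],
  [0, 0, -0.02, 0, 0, 0, -1],
  [0, 0, -0.025, 0, 0, 0, -1],
  [0, -0.01, -0.025, 0, 0, 0, -1],
  [0, -0.01, -0.025, 0, 0, 0, -1],
  [0, 0, 0, 0, 0, 0, -1],
  [0, 0, 0, 0, 0, 0, -1],
  [0, 0, 0, 0, 0, 0, -1],
  [-0.02, 0, 0, 0, 0, 0, -1],
  [-0.02, 0, 0, 0, 0, 0, -1],
  [-0.02, 0, 0, 0, 0, 0, -1],
  [0, 0, 0, 0, 0, 0, -1],
])

```text
time: 10.27
tcp_pos: [0.5251, -0.1193, 0.1986]
eef_rot: [[-1.0, -0.02, -0.001], [-0.02, 1.0, 0.001], [0.001, 0.001, -1.0]]
force: [-0.7, 0.2, -0.8]
gripper_width: 0.0002
gripper_force: 0.0
```

```bash
python3 - <<'E'
from h import *
o=env.get_obs();print(o["time"],o["force"],o["tcp_pos"],o["gripper_force"])
s=env.snapshot("side");w=env.snapshot("scene")
A=cv2.resize(s["img"][110:310,210:430],(400,360));B=cv2.resize(w["img"][80:300,150:380],(400,360))
cv2.imwrite("pics/c6.png",cv2.convertScaleAbs(np.hstack([A,B]),alpha=1.5))
E
```

```text
10.2667 [-0.74812362  0.24022776 -0.82625127] [ 0.52505896 -0.11932828  0.19857636] 0.0
```

View pics/c6.png

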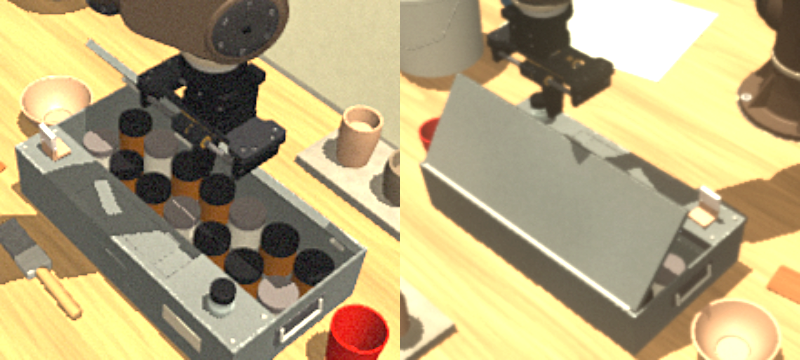

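The lid is ajar, the button is free, and the fingers are in front of the edge. Next I push.

Request:
servo_tool([
  [-0.01, 0, 0, 0, 0, 0, -1],
  [-0.01, 0, 0, 0, 0, 0, -1],
  [-0.01, 0, 0, 0, 0, 0, -1],
  [-0.01, 0, 0, 0, 0, 0, -1],
  [-0.01, 0, -0.002, 0, 0, 0, -1],
])

```text
time: 10.78
tcp_pos: [0.573, -0.1187, 0.202]
eef_rot: [[-1.0, -0.019, -0.002], [-0.019, 1.0, 0.0], [0.002, 0.0, -1.0]]
force: [-5.0, -0.5, 3.4]
gripper_width: 0.0005
gripper_force: 2.3
```

Request:
servo_tool([
  [-0.01, 0, -0.002, 0, 0, 0, -1],
  [-0.01, 0, -0.002, 0, 0, 0, -1],
  [-0.01, 0, -0.002, 0, 0, 0, -1],
])

```text
time: 11.03
tcp_pos: [0.6036, -0.1181, 0.2082]
eef_rot: [[-1.0, -0.019, -0.001], [-0.019, 1.0, 0.0], [0.001, 0.0, -1.0]]
force: [-2.0, -0.4, 2.4]
gripper_width: 0.0006
gripper_force: 1.2
```

Request:
servo_tool([
  [-0.01, 0, -0.002, 0, 0, 0, -1],
  [-0.01, 0, -0.002, 0, 0, 0, -1],
  [-0.01, 0, -0.002, 0, 0, 0, -1],
  [-0.01, 0, 0, 0, 0, 0, -1],
])

```text
time: 11.37
tcp_pos: [0.6438, -0.1173, 0.2143]
eef_rot: [[-1.0, -0.019, 0.0], [-0.019, 1.0, 0.0], [-0.0, 0.0, -1.0]]
force: [-1.8, -0.1, 0.9]
gripper_width: -0.0001
gripper_force: 1.0
```

Request:
servo_tool([
  [-0.01, 0, 0, 0, 0, 0, -1],
  [-0.01, 0, 0, 0, 0, 0, -1],
  [-0.005, 0, 0, 0, 0, 0, -1],
  [0, 0, 0, 0, 0, 0, -1],
])

```text
time: 11.7
tcp_pos: [0.6688, -0.1168, 0.2135]
eef_rot: [[-1.0, -0.019, -0.0], [-0.019, 1.0, 0.0], [-0.0, 0.0, -1.0]]
force: [0.4, -1.5, 0.1]
gripper_width: 0.0003
gripper_force: 0.0
```

```bash
python3 - <<'E'
from h import *
o=env.get_obs();print(o["time"],o["force"],o["tcp_pos"],o["gripper_force"])
s=env.snapshot("side");w=env.snapshot("scene")
A=cv2.resize(s["img"][110:310,210:430],(400,360));B=cv2.resize(w["img"][80:300,150:380],(400,360))
cv2.imwrite("pics/c7.png",cv2.convertScaleAbs(np.hstack([A,B]),alpha=1.5))
E
```

```text
11.7 [ 0.3784089  -1.46546702  0.12051262] [ 0.6688202  -0.11677927  0.21348873] 0.0
```

View pics/c7.png

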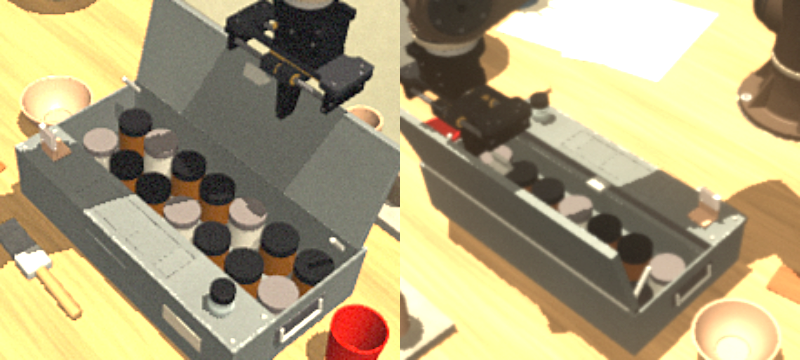

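The lid is past upright and leaning to its stop. I'll withdraw and let it settle.

Request:
servo_tool([
  [0.01, 0, 0, 0, 0, 0, -1],
  [0.02, 0, 0, 0, 0, 0, -1],
  [0.03, 0, 0, 0, 0, 0, -1],
  [0.03, 0, -0.01, 0, 0, 0, -1],
  [0.03, 0, -0.02, 0, 0, 0, -1],
  [0.03, 0, -0.02, 0, 0, 0, -1],
  [0.03, 0, -0.02, 0, 0, 0, -1],
  [0, 0, -0.02, 0, 0, 0, -1],
  [0, 0, -0.02, 0, 0, 0, -1],
  [0, 0, 0, 0, 0, 0, -1],
  [0, 0, 0, 0, 0, 0, -1],
  [0, 0, 0, 0, 0, 0, -1],
  [0, 0, 0, 0, 0, 0, -1],
  [0, 0, 0, 0, 0, 0, -1],
  [0, 0, 0, 0, 0, 0, -1],
  [0, 0, 0, 0, 0, 0, -1],
  [0, 0, 0, 0, 0, 0, -1],
  [0, 0, 0, 0, 0, 0, -1],
  [0, 0, 0, 0, 0, 0, -1],
  [0, 0, 0, 0, 0, 0, -1],
])

```text
time: 13.47
tcp_pos: [0.4879, -0.1204, 0.324]
eef_rot: [[-1.0, -0.019, 0.0], [-0.019, 1.0, 0.0], [-0.0, 0.0, -1.0]]
force: [0.7, -0.4, -0.2]
gripper_width: 0.0004
gripper_force: 0.0
```

Request:
servo_tool([
  [0, 0, 0, 0, 0, 0, -1],
  [0, 0, 0, 0, 0, 0, -1],
  [0, 0, 0, 0, 0, 0, -1],
  [0, 0, 0, 0, 0, 0, -1],
  [0, 0, 0, 0, 0, 0, -1],
  [0, 0, 0, 0, 0, 0, -1],
  [0, 0, 0, 0, 0, 0, -1],
  [0, 0, 0, 0, 0, 0, -1],
  [0, 0, 0, 0, 0, 0, -1],
  [0, 0, 0, 0, 0, 0, -1],
  [0, 0, 0, 0, 0, 0, -1],
  [0, 0, 0, 0, 0, 0, -1],
])

```text
time: 14.47
tcp_pos: [0.4879, -0.1204, 0.324]
eef_rot: [[-1.0, -0.019, 0.0], [-0.019, 1.0, 0.0], [-0.0, 0.0, -1.0]]
force: [0.1, 0.7, -0.6]
gripper_width: -0.0001
gripper_force: 0.0
```

```bash
python3 - <<'E'
from h import *
np.set_printoptions(precision=4,suppress=True)
o=env.get_obs();print(o["time"],o["force"],o["tcp_pos"],o["gripper_force"])
P={}
a=.0204;M=np.array([[np.cos(a),-np.sin(a)],[np.sin(a),np.cos(a)]])
for n in("scene","side"):
    s=env.snapshot(n);K=np.array([[s["fx"],0,s["cx"]],[0,s["fy"],s["cy"]],[0,0,1.]])
    for k,z in dict(test_tile=.11,stain_jar=.11,tumbler=0,bowl=0,rib=0,loop_tool=0,brush=0).items():
        for r in env.spot_point(s,k)[:1]:print(n,k,round(r["confidence"],2),atz(s,r["point"],z))
    for r in env.spot_point(s,"lid_edge")[:1]:
        for th in(1.6,1.7,1.8,1.85):
            q=np.array([[*(M@[.1175-.1635*np.cos(th),0]+[.5467,-.0575]),.11+.1635*np.sin(th)]])
            print(n,"lid",r["point"],r["confidence"],th,cv2.projectPoints(q,np.array(s["rvec"],float),np.array(s["tvec"],float),K,None)[0].ravel())
s=env.snapshot("scene");cv2.imwrite("pics/f.png",s["img"])
E
```

```text
14.4667 [ 0.1198  0.7313 -0.6066] [ 0.4879 -0.1204  0.324 ] 0.0
scene test_tile 0.65 [0.4431 0.1211 0.11  ]
scene stain_jar 0.6 [ 0.4541 -0.2367  0.11  ]
scene tumbler 0.21 [0.407 0.281 0.   ]
scene bowl 0.57 [0.5627 0.2602 0.    ]
scene rib 0.71 [ 0.4094  0.2855 -0.    ]
scene lid [194.7, 186.3] 0.6 1.6 [207.7433 174.1592]
scene lid [194.7, 186.3] 0.6 1.7 [202.1939 178.3952]
scene lid [194.7, 186.3] 0.6 1.8 [196.7446 183.1771]
scene lid [194.7, 186.3] 0.6 1.85 [194.0828 185.7549]
side test_tile 0.77 [0.4618 0.1283 0.11  ]
side stain_jar 0.51 [ 0.4574 -0.2354  0.11  ]
side tumbler 0.95 [ 0.5894 -0.3511  0.    ]
side bowl 0.76 [0.5631 0.2735 0.    ]
side rib 0.61 [0.4005 0.2932 0.    ]
side loop_tool 0.83 [ 0.4052 -0.383   0.    ]
side brush 0.85 [0.3484 0.0321 0.    ]
side lid [362.1, 142.6] 0.82 1.6 [350.3973 147.5722]
side lid [362.1, 142.6] 0.82 1.7 [355.1341 145.159 ]
side lid [362.1, 142.6] 0.82 1.8 [359.6613 143.3394]
side lid [362.1, 142.6] 0.82 1.85 [361.8297 142.6554]
```

View pics/f.png

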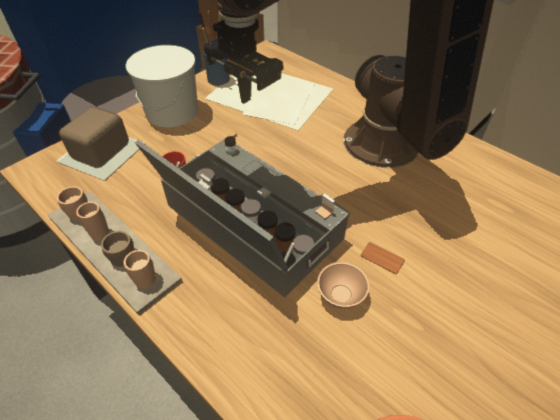

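Both views put the lid at 1.85, its edge point near (194, 186) in the scene view. The loose things are where they stood and the arm is clear.

```bash
python3 -c "
from station import env
print(env.job_done())"
```

```text
the job is handed in; nothing more can be done
None
```

I pressed the hidden button, the lid sprang ajar, and I pushed it back onto its stop, at about 1.85 rad in both camera views; the button was let go, the loose things show no real movement, the arm is clear, and the job is handed in, though the hand-in returned no verdict.

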